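# Index the rotary table by one hole

## Robot

A 6-joint arm with a two-finger parallel gripper is mounted at the origin on a cart in front of the work surface, level with it; the furniture and walls round the work are solid. World frame = base frame: x ahead of the robot, y to its left, z up, the work surface at z = 0. Lengths are in m, angles in degrees, forces in N, time in s.
With the tool pointing down it reaches from about 0.3 to 0.775 m from the base axis. Payload 14.6 kg.
Tool frame: the origin (TCP) lies midway between the tips of the shut fingers; the grasp point (between the pads) lies bot.grasp_offset behind it (bot.grasp_offset is the distance from the TCP to the grasp point, in m); z points along the fingers, y is the line along which they close (so a half turn about z gives the same grasp; the last joint's range is limited). The gripper opens to 85 mm and grips with 20 to 120 N. Pads are 22 mm wide; open, the fingers measure 114 mm over their backs; the gripper's body (76 mm by 85 mm) begins 54 mm behind the grasp point. The pads swing forward as they close: fully open they stand 13 mm farther back than shut.
Start: joints at [-77.785, 17.183, 87.147, -0, 75.671, -3.816], TCP at [0.152, -0.529, 0.231] pointing down, gripper open.
Joint ranges: [-173.82, 173.82], [-45.26, 126.66], [13.44, 144.39], [-59.66, 239.66], [0, 175.72], [-146.38, 146.38]. Speed limits (degrees/s): [127.2, 127.2, 147.25, 180, 180, 180].

## Interface

Orientations are given as a 3x3 rotation matrix whose columns are the frame's x, y, z axes.
In Python, from cell import bot gives the robot as it stands.
- The arm moves only by the shell command python3 -m jog 'ROWS' [FORCE]. ROWS is a JSON object of lists of equal length, an entry for each row: "linear": the shift along the tool's x, y, z in cm, a list of three; "dr": the turn, a rotation vector about the tool's x, y, z in degrees, a list of three; "grip": the opening, from 0 (shut) to 1 (fully open). A call has exactly 5 rows; each row shifts and turns the commanded pose from where the row before left it, along the tool's axes as they then stand; what a row does not reach is not made up. A row lasts 1/8 s, in which the tool goes at most 62.5 mm and 10.7 degrees, less where a joint would pass 70% of its speed; a pose out of reach is approached as far as the arm can. A call with a gripper value outside its range is refused whole. The fingers move at their own pace and stop on an object; FORCE is the grip in N (left out, the last holds). Time passes only in rows, so rows that do not move let the fingers close, or fill a call up. It gives the time, the measured TCP pose, the force, the opening and the grip force at its end, in the units of the state.
- bot.state(): the state, without advancing time (a new reading comes with each control period).
- bot.grab_frame(name): name is "scene" or "top" or "wrist"; returns a dict with "img" (420x560x3 uint8, red, green, blue), "vertical_fov" (degrees; the focal length in pixels is half the picture's height over the tangent of half this angle, whatever the lens; pixels are square), "cx", "cy" (the principal point, pixels), "pose" (4x4, takes a point from camera to world coordinates). Camera axes: x right, y down, z forward; pixel columns grow to the right and rows downward; lengths in m; the calibration is good to about 2 mm. A picture is of the moment at which its call begins. There is no depth.
- bot.job_done(): hands the job in; it is judged then, once.
The state is a dict: "clock": time; "qpos": joint angles; "joint_vel": joint speeds; "joint_efforts": joint torques, N m; "position": TCP position; "orientation": TCP orientation; "force": force on the tool from outside, world axes, zero at the start; "wrist_torque": the same for the moment, N m; "width": finger opening in m; "grasp_force": force on a finger pad.
Only numpy, scipy, OpenCV 4.12 (cv2) and the standard library are available. Lean on these libraries where they do the work, as an engineer would, in place of code of your own. Each camera call takes 0.05 s, during which the arm holds its last target. There are 200 camera calls.

## Task

Press down the spring plunger of the small rotary table on the bench and, by pushing with the fingertips, swing the table clockwise (seen from above) to the next index hole; let the plunger spring fully up into that hole so the table is locked again. Do not go past that hole or turn the other way. Nothing is to be gripped or picked up: the copper elbow stays lying on the table and rides round with it, and the oil bottle, tape roll and adjustable wrench stay where they are.

Things in the scene. Friction and masses are not known exactly. Their poses are not given: they have to be found in the camera images.
- indexer: Fixed base of the rotary table: grey pedestal with a round steel index plate, 185 mm across, top 50 mm above the bench, with eight index holes (dark spots) 45 degrees apart, 80 mm from the axis. Origin: on the turning axis at bench height; z up. At the start the plunger lies at +202.5 degrees (counterclockwise from its x axis), the next hole at +157.5 degrees.
- turn (a joint): Rotation of the aluminium table (132 mm across, top 66 mm above the bench) about the vertical axis, rad; 0 = at its first hole, grows CLOCKWISE seen from above; 0.785 = at the next hole. Free with slight friction (1 to 2 N at the plunger) while the plunger is pressed in; locked, with about 0.02 rad of play, when it is up in a hole. Stays where it is left.
- plunger (a joint): Travel of the spring plunger, m: 0 = fully up (locked in a hole), grows when pressed straight down; 0.014 = bottom stop. Spring: 4 N at first, 10 N at the bottom. Its pin is clear of the plate from 0.008 on. Between holes the pin rides under the plate and cannot rise above 0.008; unpressed, it snaps up by itself when it comes to a hole.
- press_pad (a point): Centre of the top of the plunger's steel press pad, a disc 56 mm across, 122 mm from the turning axis; moves with table and plunger. Height above the bench: 77 mm when up, 63 mm fully pressed. It lies sunk in the dark thumb well.
- well_rim (a point): Centre of the rim of the round dark steel thumb well, 89 mm above the bench, straight above the pad (12 mm above it when up). The well is part of the turning table: inside diameter 60 mm, outside 72 mm. Closed fingertips go down into it from above, press the pad and can push against the well's wall to turn the table.
- next_hole (a point): Centre of the next index hole's mouth on the fixed index plate (80 mm from the axis, 50 mm above the bench). The press pad must end in line with it, seen from the axis.
- table_axis (a point): Point on the turning axis at the height of the table's top (66 mm above the bench). Does not move.
- elbow_mid (a point): Centre of a loose copper pipe elbow, 51 x 51 x 22 mm, lying flat near the middle of the table, 77 mm above the bench.
- oil: Loose yellow oil bottle with red spout, 36 x 52 x 160 mm, standing on the bench at the right of the rotary table; origin at the centre of its underside. Leave alone.
- tape: Loose roll of blue tape, 62 mm across, 19 mm high, lying on the bench at the right; origin at the centre of its underside. Leave alone.
- wrench: Loose adjustable wrench, 192 x 49 x 13 mm, lying on the bench at the left of the rotary table; origin at the centre of its underside. Leave alone.
Things that resemble listed ones, but are neither listed nor needed, are in the scene too. Leave any green look-alike of the part that bears elbow_mid alone.

How it is judged:
By the outcome, as a careful person would: the job done as asked, in the order asked, and still so for the second after the job is handed in, with the robot touching nothing.
It also fails if it takes over 45 s, if anything falls off the work surface, if the arm or the gripper's body presses on something with over 40 N, if the wrist force passes 120 N, or if a joint passes its speed limit or range.

## Working session

There is one attempt and no reset: what is moved stays moved. The work goes in short steps, Python scripts to look and compute and a shell command to move; the robot and the scene stay as the last step left them, time stands still between calls to the robot, and variables do not carry over. Pictures are saved under pics/ and viewed, at most 10 in all, crops included, and the job is handed in when it is done.

```bash
mkdir -p pics; ls
python3 - <<'E'
from cell import bot
import cv2,numpy as np
for n in("top","scene"):
    f=bot.grab_frame(n);cv2.imwrite(f"pics/{n}0.png",f["img"][:,:,::-1]);np.savez(f"pics/{n}0.npz",**f)
    print(n,f["vertical_fov"],f["cx"],f["cy"],np.round(f["pose"],3).tolist())
s=bot.state();print(s["clock"],s["position"],np.round(s["orientation"],3).tolist(),s["width"],bot.grasp_offset)
E
```

```text
pics
top 55.29880844910856 277.73852051677727 211.01501997452291 [[0.011, -0.992, 0.126, 0.422], [-1.0, -0.014, -0.022, -0.287], [0.024, -0.125, -0.992, 0.935], [0.0, 0.0, 0.0, 1.0]]
scene 53.45310321998544 280.0535494236391 201.94742054138672 [[0.672, -0.392, 0.628, -0.188], [-0.74, -0.35, 0.574, -0.938], [-0.005, -0.851, -0.526, 0.699], [0.0, 0.0, 0.0, 1.0]]
0.1 [ 0.15182869 -0.52839052  0.23075118] [[0.961, 0.276, -0.0], [0.276, -0.961, 0.001], [0.0, -0.001, -1.0]] 0.08565036721866195 0.0187
```

View pics/top0.png

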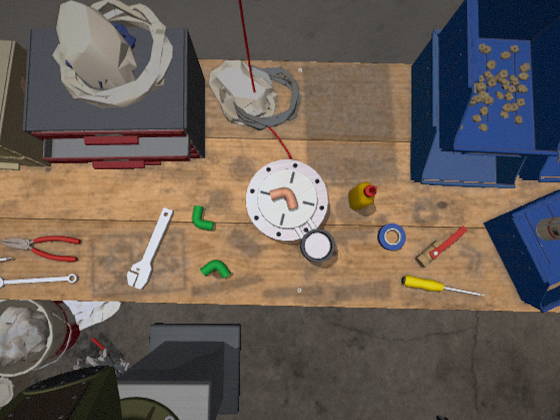

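View pics/scene0.png

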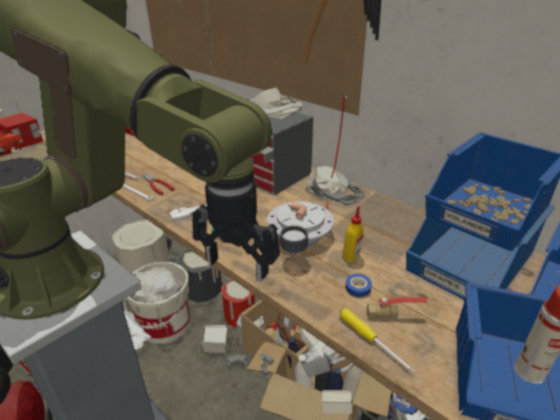

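The top view shows the plate centred near (287,199) and the well near (318,246). Clockwise moves the well left and down in the image. I'll zoom in to measure.

```bash
cat > h.py <<'E'
import numpy as np
def ray(f,u,v,z):
    F=210/np.tan(np.radians(float(f["vertical_fov"]))/2);P=f["pose"]
    d=P[:3,:3]@np.array([(u-f["cx"])/F,(v-f["cy"])/F,1]);o=P[:3,3]
    return o+d*(z-o[2])/d[2]
def pix(f,p):
    F=210/np.tan(np.radians(float(f["vertical_fov"]))/2);P=f["pose"]
    c=P[:3,:3].T@(np.asarray(p)-P[:3,3]);return c[:2]/c[2]*F+[float(f["cx"]),float(f["cy"])]
E
python3 - <<'E'
import cv2,numpy as np
from h import *
f=np.load("pics/top0.npz");im=f["img"][:,:,::-1]
cv2.imwrite("pics/crop0.png",cv2.resize(im[150:280,230:360],(780,600)[:1]*2 if 0 else (598,598),interpolation=cv2.INTER_CUBIC))
print(ray(f,287,199,.05),ray(f,317,246,.089))
E
```

```text
[ 0.56135382 -0.32763958  0.05      ] [ 0.45574649 -0.39000887  0.089     ]
```

View pics/crop0.png

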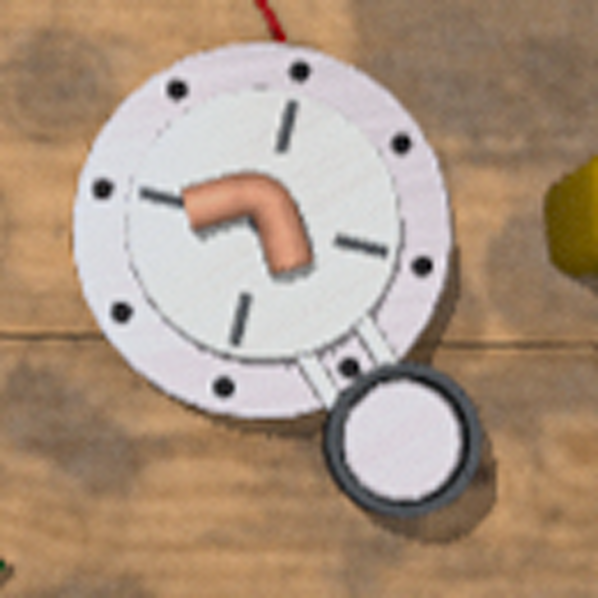

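The crop shows eight holes, with the plunger at hole (349,368), the next hole at (223,387), and the well rim centre near (403,439). Next I'll fit the axis.

Run:
```python
import numpy as np
from h import *
f=np.load("pics/top0.npz")
c=np.array([(300,71),(401,144),(423,266),(349,368),(223,387),(121,312),(102,188),(177,89)])
g=lambda p:((np.array(p)+.5)/4.6-.5+[230,150])
H=np.array([ray(f,*g(p),.05)[:2] for p in c]);A=H.mean(0)
print("axis",A,np.hypot(*(H-A).T))
w=ray(f,*g((403,439)),.089)[:2]
an=np.degrees(np.arctan2(*(H-A).T[::-1]));print(an)
print("well",w,np.hypot(*(w-A)),np.degrees(np.arctan2(*(w-A)[::-1])))
a0=np.degrees(np.angle(np.mean(np.exp(8j*np.radians(an)))))/8; print("mod45",a0)
for k in range(-4,5):
    th=a0+45*k
    print(th,A+.122*np.array([np.cos(np.radians(th)),np.sin(np.radians(th))]))
```

```text
axis [ 0.5613338  -0.32674986] [0.08005199 0.07983503 0.08040017 0.0802197  0.08009463 0.07999618
 0.08023014 0.0800816 ]
[ -12.99772721  -58.05936217 -102.89540986 -148.06076016  166.84232655
  121.99021007   76.90358906   31.91782751]
well [ 0.45776556 -0.39047239] 0.12160155691872974 -148.39722363383657
mod45 -13.044914032663643
-193.04491403266366 [ 0.4424822  -0.29921266]
-148.04491403266366 [ 0.45782128 -0.39131889]
-103.04491403266364 [ 0.53379659 -0.44560146]
-58.04491403266364 [ 0.62590283 -0.43026238]
-13.044914032663643 [ 0.6801854  -0.35428707]
31.95508596733636 [ 0.66484631 -0.26218084]
76.95508596733636 [ 0.588871   -0.20789827]
121.95508596733636 [ 0.49676477 -0.22323735]
166.95508596733634 [ 0.4424822  -0.29921266]
```

```bash
python3 -m jog '{"linear":[[4,-0.6,0],[4,-0.6,0],[4,-0.6,0],[4,-0.6,0],[4,-0.6,0]],"dr":[[0,0,0],[0,0,0],[0,0,0],[0,0,0],[0,0,0]],"grip":[0,0,0,0,0]}' 60 && python3 -m jog '{"linear":[[4,-0.6,0],[4,-0.6,0],[4,-0.6,0],[1.2,0.1,2],[0,0,2]],"dr":[[0,0,0],[0,0,0],[0,0,0],[0,0,0],[0,0,0]],"grip":[0,0,0,0,0]}'
cat > w.py <<'E'
import sys,numpy as np
from cell import bot
s=bot.state();t=np.array(eval(sys.argv[1]));print("t",s["clock"],"p",s["position"].round(4) if hasattr(s["position"],"round") else s["position"],"F",np.round(s["force"],1),"w",s["width"])
R=np.array(s["orientation"]);print(R.round(3).tolist());print("cm",(R.T@(t-s["position"])*100).round(2))
E
python3 w.py "(.4578,-.3908,.115)"
```

```text
clock: 0.72
position: [0.3369, -0.4438, 0.231]
orientation: [[0.961, 0.276, -0.0], [0.276, -0.961, 0.0], [-0.0, -0.001, -1.0]]
force: [0.1, 0.0, -0.2]
width: -0.0001
grasp_force: 0.0
clock: 1.35
position: [0.4581, -0.3914, 0.1894]
orientation: [[0.961, 0.277, -0.001], [0.277, -0.961, 0.001], [-0.001, -0.001, -1.0]]
force: [-0.1, -0.2, -0.3]
width: -0.0001
grasp_force: 0.0
t 1.35 p [ 0.4581 -0.3914  0.1894] F [-0.1 -0.2 -0.3] w -0.0001477429953455704
[[0.961, 0.277, -0.001], [0.277, -0.961, 0.001], [-0.001, -0.001, -1.0]]
cm [-0.01 -0.06  7.44]
```

```bash
python3 -m jog '{"linear":[[0,0,3],[0,0,3],[0,0,2],[0,0,1],[0,0,0.6]],"dr":[[0,0,0],[0,0,0],[0,0,0],[0,0,0],[0,0,0]],"grip":[0,0,0,0,0]}' && python3 -m jog '{"linear":[[0,0,0.4],[0,0,0.4],[0,0,0.4],[0,0,0.2],[0,0,0]],"dr":[[0,0,0],[0,0,0],[0,0,0],[0,0,0],[0,0,0]],"grip":[0,0,0,0,0]}'; python3 w.py "(.4578,-.3908,.067)"
python3 - <<'E'
from cell import bot
import cv2,numpy as np
f=bot.grab_frame("scene");cv2.imwrite("pics/s1.png",cv2.resize(f["img"][150:330,180:420,::-1],(720,540)))
E
```

```text
clock: 1.98
position: [0.4576, -0.3919, 0.0947]
orientation: [[0.961, 0.276, -0.0], [0.276, -0.961, 0.0], [-0.0, -0.0, -1.0]]
force: [0.1, 0.2, -0.9]
width: 0.0002
grasp_force: 0.0
clock: 2.6
position: [0.458, -0.3917, 0.0812]
orientation: [[0.961, 0.276, -0.0], [0.276, -0.961, 0.0], [-0.0, -0.0, -1.0]]
force: [0.0, -0.3, -0.2]
width: 0.0001
grasp_force: 0.0
t 2.6 p [ 0.458  -0.3917  0.0812] F [ 0.  -0.3 -0.2] w 7.971146619326617e-05
[[0.961, 0.276, -0.0], [0.276, -0.961, 0.0], [-0.0, -0.0, -1.0]]
cm [ 0.01 -0.09  1.42]
```

View pics/s1.png

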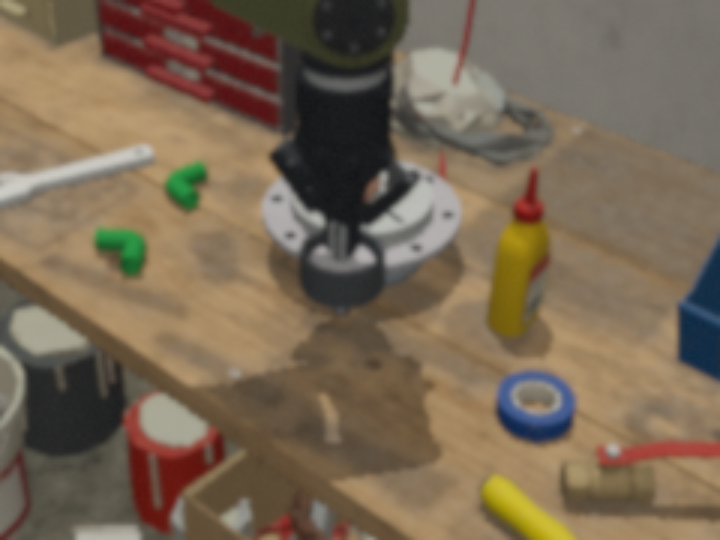

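The fingertips are inside the well, at about (340,245) in the crop. Now I'll press.

```bash
python3 -m jog '{"linear":[[0,0,0.4],[0,0,0.4],[0,0,0.4],[0,0,0.3],[0,0,0]],"dr":[[0,0,0],[0,0,0],[0,0,0],[0,0,0],[0,0,0]],"grip":[0,0,0,0,0]}'; python3 w.py "(.4578,-.3908,.066)"
```

```text
clock: 3.28
position: [0.4582, -0.392, 0.0666]
orientation: [[0.961, 0.276, 0.001], [0.276, -0.961, -0.001], [0.0, 0.001, -1.0]]
force: [-1.2, 0.3, 8.4]
width: 0.0001
grasp_force: 3.8
t 3.275 p [ 0.4582 -0.392   0.0666] F [-1.2  0.3  8.4] w 7.21698676612143e-05
[[0.961, 0.276, 0.001], [0.276, -0.961, -0.001], [0.0, 0.001, -1.0]]
cm [-0.   -0.13  0.06]
```

Run:
```python
import numpy as np
R=np.array([[.961,.276],[.276,-.961]]);A=np.array([.5613,-.3267])
p=np.array([.4582,-.392])
for ph in range(0,50,5):
    th=np.radians(-148.04-ph);q=A+.122*np.array([np.cos(th),np.sin(th)])+.0132*np.array([np.sin(th),-np.cos(th)])
    print(ph,q.round(4),(R.T@(q-p)*100).round(2));p=q
```

```text
0 [ 0.4508 -0.3801] [-0.38 -1.35]
5 [ 0.4466 -0.3702] [-0.14 -1.06]
10 [ 0.4432 -0.3601] [-0.04 -1.07]
15 [ 0.4408 -0.3497] [ 0.05 -1.07]
20 [ 0.4392 -0.3391] [ 0.14 -1.06]
25 [ 0.4386 -0.3284] [ 0.24 -1.04]
30 [ 0.4389 -0.3177] [ 0.33 -1.02]
35 [ 0.4402 -0.307 ] [ 0.41 -0.99]
40 [ 0.4423 -0.2966] [ 0.5  -0.95]
45 [ 0.4454 -0.2863] [ 0.58 -0.9 ]
```

Take up the gap, then turn about 15 degrees while pressed.

```bash
python3 -m jog '{"linear":[[0,0,0.1],[-0.1,-0.4,0],[-0.1,-0.4,0],[-0.1,-0.35,0],[-0.08,-0.2,0]],"dr":[[0,0,0],[0,0,0],[0,0,0],[0,0,0],[0,0,0]],"grip":[0,0,0,0,0]}' && python3 -m jog '{"linear":[[-0.07,-0.53,0],[-0.07,-0.53,0],[-0.02,-0.53,0],[-0.02,-0.53,0],[0,0,0]],"dr":[[0,0,0],[0,0,0],[0,0,0],[0,0,0],[0,0,0]],"grip":[0,0,0,0,0]}'; python3 w.py "(.4432,-.3601,.066)"
```

```text
clock: 3.9
position: [0.4514, -0.3801, 0.0661]
orientation: [[0.961, 0.276, 0.002], [0.276, -0.961, -0.001], [0.002, 0.002, -1.0]]
force: [3.5, 0.6, 8.7]
width: -0.0005
grasp_force: 3.9
clock: 4.53
position: [0.4435, -0.3601, 0.066]
orientation: [[0.961, 0.276, 0.001], [0.276, -0.961, -0.001], [0.001, 0.001, -1.0]]
force: [0.3, 0.9, 7.5]
width: -0.0001
grasp_force: 3.9
t 4.525 p [ 0.4435 -0.3601  0.066 ] F [0.3 0.9 7.5] w -0.0001268542690487597
[[0.961, 0.276, 0.001], [0.276, -0.961, -0.001], [0.001, 0.001, -1.0]]
cm [-0.03 -0.   -0.  ]
```

```bash
python3 -m jog '{"linear":[[0.02,-0.53,0],[0.03,-0.53,0],[0.07,-0.53,0],[0.07,-0.53,0],[0,0,0]],"dr":[[0,0,0],[0,0,0],[0,0,0],[0,0,0],[0,0,0]],"grip":[0,0,0,0,0]}'; python3 w.py "(.4392,-.3391,.066)"
python3 - <<'E'
from cell import bot
import cv2,numpy as np
f=bot.grab_frame("top");g=bot.grab_frame("scene")
cv2.imwrite("pics/s2.png",np.hstack([cv2.resize(f["img"][150:280,230:360,::-1],(390,390)),cv2.resize(g["img"][190:320,220:350,::-1],(390,390))]))
E
```

```text
clock: 5.15
position: [0.4395, -0.3392, 0.066]
orientation: [[0.961, 0.276, 0.001], [0.276, -0.961, -0.001], [0.001, 0.001, -1.0]]
force: [1.3, 0.3, 7.7]
width: 0.0001
grasp_force: 3.9
t 5.15 p [ 0.4395 -0.3392  0.066 ] F [1.3 0.3 7.7] w 0.00012252436747804544
[[0.961, 0.276, 0.001], [0.276, -0.961, -0.001], [0.001, 0.001, -1.0]]
cm [-0.03 -0.01 -0.  ]
```

View pics/s2.png

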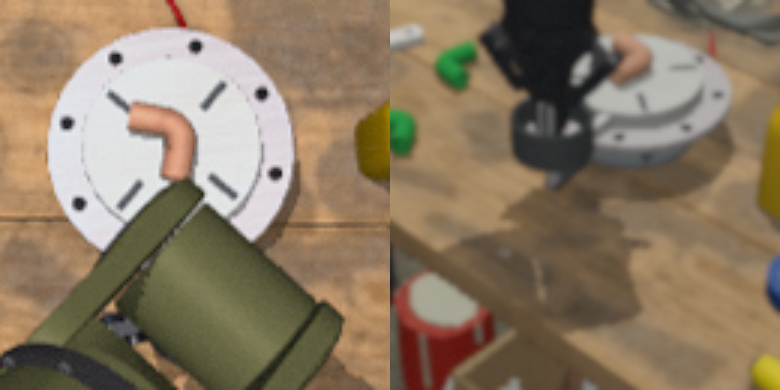

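The table and elbow have turned about 25 degrees (grooves are now diagonal) and the fingertips are in the well. I'll raise off the pad so the pin rides under the plate, then push on the wall until it snaps into the hole.

```bash
python3 -m jog '{"linear":[[0,0,-0.4],[0,0,-0.4],[0,0,-0.4],[0,0,-0.1],[0,0,0]],"dr":[[0,0,0],[0,0,0],[0,0,0],[0,0,0],[0,0,0]],"grip":[0,0,0,0,0]}' && python3 -m jog '{"linear":[[0.1,-0.5,0],[0.1,-0.4,0],[0.1,-0.3,0],[0.1,-0.3,0],[0.1,-0.3,0]],"dr":[[0,0,0],[0,0,0],[0,0,0],[0,0,0],[0,0,0]],"grip":[0,0,0,0,0]}'; python3 w.py "(.4389,-.3177,.079)"
```

```text
clock: 5.88
position: [0.4389, -0.339, 0.0782]
orientation: [[0.961, 0.276, -0.0], [0.276, -0.961, 0.0], [-0.0, -0.0, -1.0]]
force: [0.1, 0.4, 0.5]
width: -0.0
grasp_force: 0.0
clock: 6.5
position: [0.439, -0.3205, 0.0784]
orientation: [[0.961, 0.276, 0.001], [0.276, -0.961, -0.001], [0.0, 0.001, -1.0]]
force: [1.5, -3.7, -1.2]
width: 0.0001
grasp_force: 1.6
t 6.5 p [ 0.439  -0.3205  0.0784] F [ 1.5 -3.7 -1.2] w 0.00010471782344954621
[[0.961, 0.276, 0.001], [0.276, -0.961, -0.001], [0.0, 0.001, -1.0]]
cm [ 0.07 -0.27 -0.06]
```

Wall contact is confirmed (-3.7 N). I'll continue slowly to about 41 degrees.

```bash
python3 -m jog '{"linear":[[0.09,-0.26,0],[0.09,-0.26,0],[0.1,-0.26,0],[0.1,-0.25,0],[0.1,-0.25,0]],"dr":[[0,0,0],[0,0,0],[0,0,0],[0,0,0],[0,0,0]],"grip":[0,0,0,0,0]}' && python3 -m jog '{"linear":[[0.12,-0.24,0],[0.12,-0.24,0],[0.12,-0.24,0],[0.12,-0.24,0],[0,0,0]],"dr":[[0,0,0],[0,0,0],[0,0,0],[0,0,0],[0,0,0]],"grip":[0,0,0,0,0]}'; python3 w.py "(.4454,-.2863,.079)"
```

```text
clock: 7.12
position: [0.4401, -0.3067, 0.0784]
orientation: [[0.961, 0.276, 0.0], [0.276, -0.961, -0.0], [0.0, 0.0, -1.0]]
force: [3.7, -5.2, 1.1]
width: -0.0001
grasp_force: 2.2
clock: 7.75
position: [0.4416, -0.2957, 0.0781]
orientation: [[0.961, 0.276, -0.001], [0.276, -0.961, 0.001], [-0.001, -0.001, -1.0]]
force: [1.2, -1.3, 0.2]
width: -0.0
grasp_force: 0.4
t 7.75 p [ 0.4416 -0.2957  0.0781] F [ 1.2 -1.3  0.2] w -1.7526683548195986e-05
[[0.961, 0.276, -0.001], [0.276, -0.961, 0.001], [-0.001, -0.001, -1.0]]
cm [ 0.62 -0.8  -0.09]
```

```bash
python3 -m jog '{"linear":[[0.1,-0.15,0],[0.1,-0.15,0],[0.1,-0.15,0],[0.1,-0.15,0],[0,0,0]],"dr":[[0,0,0],[0,0,0],[0,0,0],[0,0,0],[0,0,0]],"grip":[0,0,0,0,0]}'; python3 w.py "(.4454,-.2863,.079)"
```

```text
clock: 8.38
position: [0.444, -0.289, 0.0782]
orientation: [[0.961, 0.276, -0.0], [0.276, -0.961, 0.0], [-0.0, -0.0, -1.0]]
force: [0.7, -0.1, 0.5]
width: -0.0
grasp_force: 0.0
t 8.375 p [ 0.444  -0.289   0.0782] F [ 0.7 -0.1  0.5] w -4.30219101305882e-06
[[0.961, 0.276, -0.0], [0.276, -0.961, 0.0], [-0.0, -0.0, -1.0]]
cm [ 0.21 -0.23 -0.08]
```

```bash
python3 -m jog '{"linear":[[0.08,-0.12,0],[0.08,-0.12,0],[0,0,0],[0,0,0],[0,0,0]],"dr":[[0,0,0],[0,0,0],[0,0,0],[0,0,0],[0,0,0]],"grip":[0,0,0,0,0]}'; python3 w.py "(.4454,-.2863,.079)"
python3 - <<'E'
from cell import bot
import cv2,numpy as np
f=bot.grab_frame("top");g=bot.grab_frame("scene")
np.savez("pics/top3.npz",**f)
cv2.imwrite("pics/s3.png",np.hstack([cv2.resize(f["img"][150:280,230:360,::-1],(390,390)),cv2.resize(g["img"][190:320,220:350,::-1],(390,390))]))
E
```

```text
clock: 9.0
position: [0.4449, -0.2866, 0.0783]
orientation: [[0.961, 0.276, -0.0], [0.276, -0.961, 0.0], [-0.0, -0.0, -1.0]]
force: [-0.3, 0.0, 0.8]
width: 0.0004
grasp_force: 0.0
t 9.0 p [ 0.4449 -0.2866  0.0783] F [-0.3  0.   0.8] w 0.00035314659398295005
[[0.961, 0.276, -0.0], [0.276, -0.961, 0.0], [-0.0, -0.0, -1.0]]
cm [ 0.05 -0.01 -0.07]
```

View pics/s3.png

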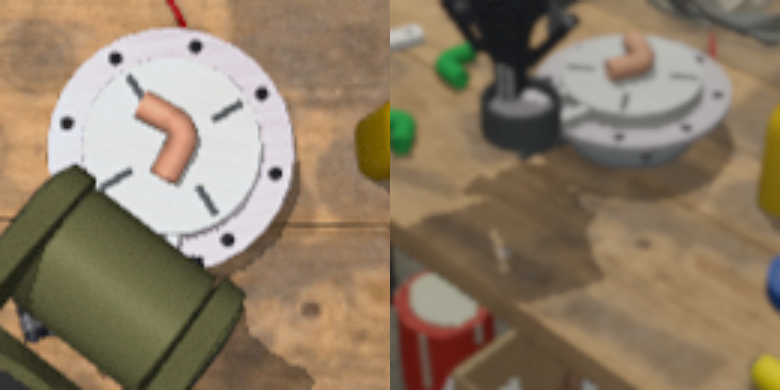

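The grooves now show about 45 degrees of turn, with the elbow riding along. I'll nudge gently forward to test the lock.

```bash
python3 -m jog '{"linear":[[0.05,-0.1,0],[0.05,-0.1,0],[0,0,0],[0,0,0],[0,0,0]],"dr":[[0,0,0],[0,0,0],[0,0,0],[0,0,0],[0,0,0]],"grip":[0,0,0,0,0]}'; python3 w.py "(.4454,-.2863,.079)"
```

```text
clock: 9.72
position: [0.4453, -0.2843, 0.0783]
orientation: [[0.961, 0.276, -0.0], [0.276, -0.961, 0.0], [0.0, -0.0, -1.0]]
force: [-0.1, -1.3, 0.4]
width: -0.0001
grasp_force: 0.2
t 9.725 p [ 0.4453 -0.2843  0.0783] F [-0.1 -1.3  0.4] w -7.854348471767615e-05
[[0.961, 0.276, -0.0], [0.276, -0.961, 0.0], [0.0, -0.0, -1.0]]
cm [-0.05  0.19 -0.07]
```

```bash
cat > rot.py <<'E'
import numpy as np,cv2,sys
from h import *
A=np.array([.5613,-.3267]);n=360;rs=np.linspace(.040,.062,30)
def pol(f):
    F=cv2.cvtColor(f["img"],cv2.COLOR_RGB2GRAY).astype(np.float32);o=np.zeros((30,n*2),np.float32);mx=np.zeros((30,n*2,2),np.float32)
    for i,r in enumerate(rs):
        for j in range(n*2):
            t=np.radians(j/2);mx[i,j]=pix(f,(A[0]+r*np.cos(t),A[1]+r*np.sin(t),.066))
    return cv2.remap(F,mx[...,0],mx[...,1],cv2.INTER_CUBIC)
p0=pol(np.load("pics/top0.npz")).mean(0);p1=pol(np.load(sys.argv[1])).mean(0)
# dark grooves: centroids
for p in(p0,p1):
    d=np.clip(np.median(p)-15-p,0,None);d=np.roll(d,0);out=[]
    j=np.where(d>0)[0]
    for g in np.split(j,np.where(np.diff(j)>3)[0]+1):
        if len(g)>2: out.append((round(float((d[g]*g).sum()/d[g].sum()/2),2),len(g),round(float(d[g].max()))))
    print(out)
E
python3 -c "
from cell import bot;import numpy as np;np.savez('pics/top4.npz',**bot.grab_frame('top'))";python3 rot.py pics/top4.npz
```

```text
[(77.01, 20, 119), (167.1, 19, 118), (257.0, 20, 120), (347.06, 19, 121)]
[(31.43, 19, 113), (121.59, 19, 121), (143.46, 43, 8), (211.52, 19, 118), (301.44, 20, 123)]
```

```bash
python3 -m jog '{"linear":[[0,0.2,0],[0,0.2,0],[0,0,0.15],[0,0,0.1],[0,0,0]],"dr":[[0,0,0],[0,0,0],[0,0,0],[0,0,0],[0,0,0]],"grip":[0,0,0,0,0]}'; python3 w.py "(.4454,-.2863,.079)"
```

```text
clock: 10.4
position: [0.4466, -0.2883, 0.0759]
orientation: [[0.961, 0.276, 0.0], [0.276, -0.961, -0.0], [0.0, 0.0, -1.0]]
force: [-0.8, -0.4, 3.2]
width: -0.0001
grasp_force: 1.8
t 10.4 p [ 0.4466 -0.2883  0.0759] F [-0.8 -0.4  3.2] w -0.00012281180691058367
[[0.961, 0.276, 0.0], [0.276, -0.961, -0.0], [0.0, 0.0, -1.0]]
cm [-0.05 -0.23 -0.31]
```

The pad is up: contact comes at z≈0.076–0.077, so the plunger has seated in the hole. I'll raise clear and verify.

```bash
python3 -m jog '{"linear":[[0,0,-0.5],[0,0.3,-1],[0,0.4,-2],[0,0,-4],[0,0,-4]],"dr":[[0,0,0],[0,0,0],[0,0,0],[0,0,0],[0,0,0]],"grip":[0,0,0,0,0]}' && python3 -m jog '{"linear":[[-4,0,0],[-4,0,0],[-4,0,0],[-3,0,0],[0,0,0]],"dr":[[0,0,0],[0,0,0],[0,0,0],[0,0,0],[0,0,0]],"grip":[0,0,0,0,0]}'
python3 - <<'E'
from cell import bot
import cv2,numpy as np
f=bot.grab_frame("top");g=bot.grab_frame("scene")
np.savez("pics/top5.npz",**f)
cv2.imwrite("pics/s5.png",np.hstack([cv2.resize(f["img"][140:300,120:420,::-1],(450,240)),cv2.resize(g["img"][190:320,220:350,::-1],(240,240))]))
E
python3 rot.py pics/top5.npz
```

```text
clock: 11.02
position: [0.4482, -0.2949, 0.1925]
orientation: [[0.961, 0.276, -0.0], [0.276, -0.961, 0.0], [-0.0, -0.0, -1.0]]
force: [-0.2, -0.2, -0.7]
width: 0.0001
grasp_force: 0.0
clock: 11.65
position: [0.303, -0.3369, 0.1915]
orientation: [[0.962, 0.274, 0.0], [0.274, -0.962, -0.001], [0.0, 0.001, -1.0]]
force: [-0.2, -0.5, 0.1]
width: 0.0
grasp_force: 0.0
[(77.01, 20, 119), (167.1, 19, 118), (257.0, 20, 120), (347.06, 19, 121)]
[(31.4, 20, 112), (121.46, 19, 118), (211.43, 19, 114), (301.35, 20, 119)]
```

View pics/s5.png

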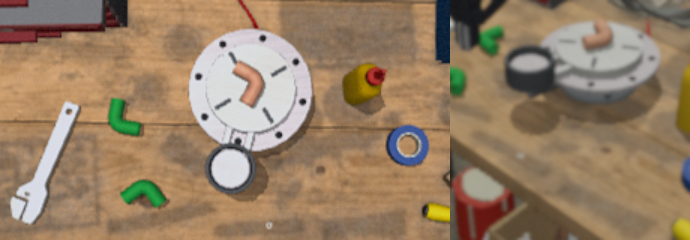

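The well now sits at (231,168), in line with the next hole. The turn is 45.6°, within the play, and everything else is undisturbed.

```bash
python3 -c "
from cell import bot;print(bot.job_done())"
```

```text
the job is handed in; nothing more can be done
None
```

The rotary table was swung clockwise one index (45.6° measured, within the lock's play) and the plunger sprang up into the next hole. The elbow rode along, the oil bottle, tape roll and wrench were not touched, and the job was handed in at about 12 s.

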